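# Put the specimen rack back in order

## Task

Put the specimen rack back in order: stand the two loose glass vials in the front lane with the other vials, and the loose film can on the back step right beside the last can of its row, all upright. Then slide the keeper up along the front lane until it holds the five vials together in one tight row against the left end, so that none can topple. Let go, knock nothing over, and leave the dish, mug and loupe where they are.

Things in the scene. Friction and masses are not known exactly. Their poses are not given: they have to be found in the camera images.
- rack: Fixed two-step light-wood rack with aluminium strips, mid desk, turned up to 0.3 rad. Own x points away from the robot (depth: front edge x = -64, rear edge +74 mm), y to the left, z up; origin on the desk. End cheeks: inner faces at y = +117 (left) and -117 mm, 44 mm high at the front lane, 62 mm at the back step, 6 mm thick. Both rows begin at the left cheek.
- vial_lane (a point): Left end of the front lane, for the vials: on its floor (12 mm above the desk), on its centre line, at the left cheek; axes as the rack's, the lane runs from here along -y for 234 mm. It is 28 mm wide between strips 6 mm high. Behind it is a bare channel at floor height up to the back step, whose front is 62 mm behind the lane's centre line.
- can_step (a point): Left end of the back step, for the film cans: on its floor (27 mm above the desk), on its centre line, at the left cheek; axes as the rack's, the step runs from here along -y for 234 mm. It is 44 mm wide between strips 5 mm high. Its centre line is 87 mm behind that of the front lane.
- keeper (a joint): Sliding keeper (end stop) of the front lane, in m: 0 = parked at the right end, growing as it slides left (rack +y) toward the vials; travel 0.112, starts at 0 to 0.018. Its flat face is 212 mm minus this value from the left cheek; five vials tight against the cheek stop it at about 0.102. About 2 N of friction; it stays where it is left.
- keeper_grip (a point): Grip point of the keeper: a grey block with an aluminium face, 22 mm across the lane (rack x), 30 mm along it (rack y), top 49 mm above the lane floor (61 mm above the desk). The point is on its middle, 15 mm behind its face and 15 mm below its top; axes as the rack's. The block can be pinched from above across its 22 mm or pushed from the right.
- vial_a_mid (a point): Middle of the first vial already standing in the front lane, counted from the left cheek: slim upright glass vial with screw cap, 22 mm diameter, 62 mm high; the point is 31 mm above its underside. They stand a few mm apart.
- vial_b_mid (a point): Middle of the second vial already standing in the front lane, counted from the left cheek: slim upright glass vial with screw cap, 22 mm diameter, 62 mm high; the point is 31 mm above its underside. They stand a few mm apart.
- vial_c_mid (a point): Middle of the third vial already standing in the front lane, counted from the left cheek: slim upright glass vial with screw cap, 22 mm diameter, 62 mm high; the point is 31 mm above its underside. They stand a few mm apart.
- loose_vial_1_mid (a point): One loose vial, standing upright on the desk somewhere to the right of the rack or right in front of it: same 22 mm diameter, 62 mm high glass vial with screw cap, 18 to 35 g; the point is its middle, 31 mm above its underside.
- loose_vial_2_mid (a point): The other loose vial, standing upright on the desk somewhere to the right of the rack or right in front of it: same 22 mm diameter, 62 mm high glass vial with screw cap, 18 to 35 g; the point is its middle, 31 mm above its underside.
- can_a_mid (a point): Middle of the first film can already standing on the back step, counted from the left cheek: black can 32 mm in diameter with a grey lid 34.4 mm in diameter (the top 8 mm), 53 mm high; the point is 26.5 mm above its underside. They stand with gaps of 1 to 4 mm.
- can_b_mid (a point): Middle of the second film can already standing on the back step, counted from the left cheek: black can 32 mm in diameter with a grey lid 34.4 mm in diameter (the top 8 mm), 53 mm high; the point is 26.5 mm above its underside. They stand with gaps of 1 to 4 mm.
- can_c_mid (a point): Middle of the third film can already standing on the back step, counted from the left cheek: black can 32 mm in diameter with a grey lid 34.4 mm in diameter (the top 8 mm), 53 mm high; the point is 26.5 mm above its underside. They stand with gaps of 1 to 4 mm.
- loose_can_mid (a point): The loose film can, standing upright on the desk somewhere to the right of the rack or right in front of it: same size (32 mm body, 34.4 mm lid, 53 mm high), 11 to 30 g; the point is its middle, 26.5 mm above its underside.
- petri_dish: Bystander: shallow white dish, 90 mm across, 16 mm high, on the desk to the left; origin at the centre of its underside. Not to be disturbed.
- mug: Bystander: two-tone mug, 78 mm body, 112 mm with its handle, 92 mm high, on the desk to the right; origin at the centre of its underside. Not to be disturbed.
- loupe: Bystander: black upright stand loupe, 41 mm across, 38 mm high, behind the rack; origin at the centre of its underside. Not to be disturbed.
Things that resemble listed ones, but are neither listed nor needed, are in the scene too. What is shaped like the part that bears loose_can_mid but blue is not meant. Leave any pink look-alike of the part that bears loose_vial_1_mid alone.

How it is judged:
By the outcome, as a careful person would: the job done as asked, in the order asked, and still so for the second after the job is handed in, with the robot touching nothing.
It also fails if it takes over 67 s, if anything falls off the work surface, if the arm or the gripper's body presses on something with over 40 N, if the wrist force passes 120 N, or if a joint passes its speed limit or range.

## Robot

A 6-joint arm with a two-finger parallel gripper is mounted at the origin on a cart in front of the work surface, level with it; the furniture and walls round the work are solid. World frame = base frame: x ahead of the robot, y to its left, z up, the work surface at z = 0. Lengths are in mm, angles in rad, forces in N, time in s.
With the tool pointing down it reaches from about 350 to 875 mm from the base axis. Payload 4.2 kg.
Tool frame: the origin (TCP) lies midway between the tips of the shut fingers; the grasp point (between the pads) lies 19 mm behind it; z points along the fingers, y is the line along which they close (so a half turn about z gives the same grasp; the last joint's range is limited). The gripper opens to 85 mm and grips with 20 to 120 N. Pads are 22 mm wide; open, the fingers measure 114 mm over their backs; the gripper's body (76 mm by 85 mm) begins 54 mm behind the grasp point. The pads swing forward as they close: fully open they stand 13 mm farther back than shut.
Start: joints at [-0.935, 0.385, 0.008, 0, -1.194, -0.259], TCP at [229.98, -581.127, 231.312] pointing down, gripper open.
Joint ranges: [-3.14, 3.14], [-1.21, 2.06], [-1.07, 1.41], [-3.16, 2.05], [-2.99, -0.16], [-3.1, 3.1]. Speed limits (rad/s): [2.79, 2.79, 3.14, 3.14, 3.14, 3.14].

## Interface

Orientations are given as a unit quaternion [x, y, z, w].
In Python, from bench import read_state, get_image, job_done gives the robot as it stands.
- The arm moves only by the shell command python3 -m jog 'ROWS'. ROWS is JSON, a list of rows, each a list of 3 entries, a list of its own where there are three numbers: the shift along the world's x, y, z scaled (see below), then the turn, a rotation vector about the world's x, y, z scaled (see below), then the gripper's target within -1 to 1 (shut at 1, half-way at 0, fully open at -1). In form: [[[x, y, z], [wx, wy, wz], claw], ...]. A call has 1 to 20 rows; each row is the pose to reach, as a shift and turn from the pose commanded when the call began; what a row does not reach only later rows make up. The controller multiplies each number of a shift by 10 cm and each number of a turn by 120 degrees. A row lasts 1/10 s, in which the tool goes at most 50 mm and 8.59 degrees, less where a joint would pass 70% of its speed; a pose out of reach is approached as far as the arm can. A call with a number of a shift or a turn outside -1 to 1 is refused whole. A call with a gripper value outside its range is refused whole. The fingers move at their own pace and stop on an object; the grip force is fixed at half the most. Time passes only in rows, so rows that repeat a pose let the fingers close. It gives the time, the measured TCP pose, the force, the opening and the grip force at its end, in the units of the state.
- read_state(): the state, without advancing time (a new reading comes with each control period).
- get_image(name): name is "side" or "top"; returns a dict with "frame" (420x560x3 uint8, red, green, blue), "range_z" (420x560 float32, mm along the optical axis (not along the pixel's ray), 0 where there is no reading), "fx", "fy", "cx", "cy" (pixels), "R" (3x3) and "t" (3): a world point X has camera coordinates R X + t. Camera axes: x right, y down, z forward; pixel columns grow to the right and rows downward; lengths in mm; the calibration is good to about 2 mm. A picture is of the moment at which its call begins.
- job_done(): hands the job in; it is judged then, once.
The state is a dict: "clock": time; "joints": joint angles; "joint_vel": joint speeds; "joint_efforts": joint torques, N m; "position": TCP position; "ee_rot": TCP orientation; "contact_force": force on the tool from outside, world axes, zero at the start; "wrist_torque": the same for the moment, N m; "gripper_width": finger opening in mm; "grasp_force": force on a finger pad.
Only numpy, scipy, OpenCV 4.12 (cv2) and the standard library are available. Lean on these libraries where they do the work, as an engineer would, in place of code of your own. Each camera call takes 0.05 s, during which the arm holds its last target. There are 200 camera calls.

## Working session

There is one attempt and no reset: what is moved stays moved. The work goes in short steps, Python scripts to look and compute and a shell command to move; the robot and the scene stay as the last step left them, time stands still between calls to the robot, and variables do not carry over. Pictures are saved under pics/ and viewed, at most 10 in all, crops included, and the job is handed in when it is done.

```bash
mkdir -p pics; cat > h.py <<'E'
import numpy as np, cv2
from bench import read_state, get_image, job_done
def snap(n,tag):
    d=get_image(n); np.savez(f'pics/{tag}.npz',**d); cv2.imwrite(f'pics/{tag}.png',d['frame'][:,:,::-1]); return d
def load(tag): return dict(np.load(f'pics/{tag}.npz'))
def px(d,u,v,z=None):
    """world point at pixel: by depth, or by intersect with plane z"""
    R,t=d['R'],d['t']; ray=np.array([(u-d['cx'])/d['fx'],(v-d['cy'])/d['fy'],1.])
    if z is None:
        return R.T@(ray*d['range_z'][int(v),int(u)]-t)
    c=-R.T@t; r=R.T@ray; return c+r*(z-c[2])/r[2]
def cloud(d):
    v,u=np.mgrid[:420,:560]; z=d['range_z']
    P=np.stack([(u-d['cx'])/d['fx']*z,(v-d['cy'])/d['fy']*z,z],-1)
    return (P-d['t'])@d['R']
E
python3 - <<'E'
from h import *
for n in('top','side'):
    d=snap(n,n+'0'); print(n,-d['R'].T@d['t'],d['R'][2],d['fx'])
s=read_state();print(s['clock'],s['position'],s['ee_rot'])
a=cv2.imread('pics/top0.png');cv2.imwrite('pics/t0.png',cv2.resize(a,(800,600)))
a=cv2.imread('pics/side0.png');cv2.imwrite('pics/s0.png',cv2.resize(a,(800,600)))
E
```

```text
top [ 456.60586285  -28.50158198 1323.27928429] [ 0.07920969 -0.00420744 -0.9968491 ] 450.53019342010003
side [105.48520358 980.89213178 672.93590128] [ 0.36597385 -0.79887667 -0.477346  ] 508.58294139906116
0.1 [ 229.81178987 -580.66591038  230.31548685] [-1.87218206e-01  9.82317847e-01  9.66358887e-04 -2.39188957e-04]
```

View pics/t0.png

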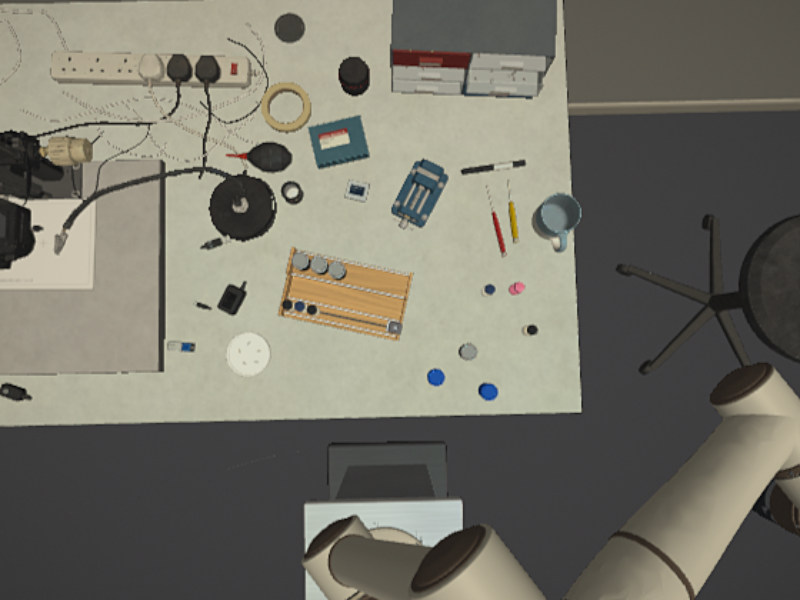

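View pics/s0.png

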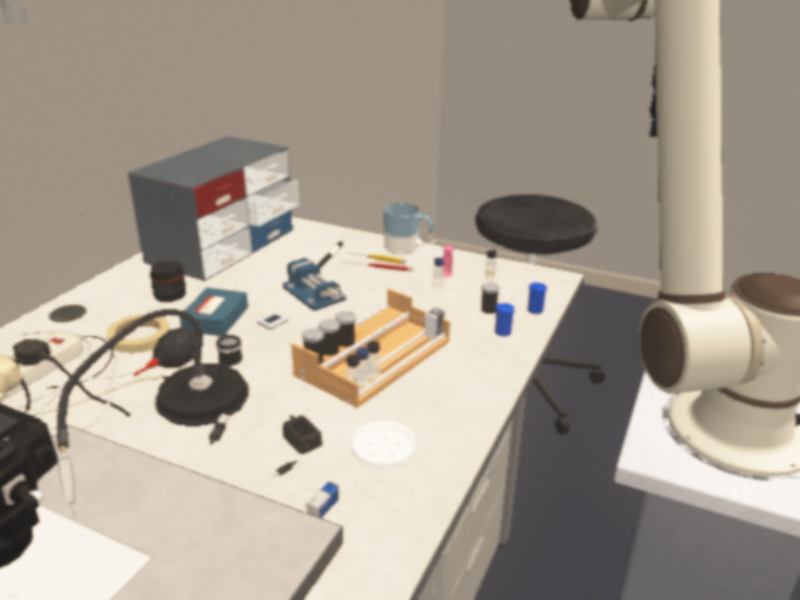

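The top view (800-px scale) shows these candidates:
- **Vials:** navy cap (489,289), black cap (531,330), and a pink look-alike (517,288) to leave alone.
- **Cans:** grey lid (468,352), and blue look-alikes (436,377) and (489,392) to leave alone.
- **Rack:** the left end is at about (285,280), and the keeper at (395,327).

I'll take the navy and black vials and the grey-lid can, and check them in a crop.

```bash
python3 - <<'E'
from h import *
a=cv2.imread('pics/top0.png')[165:285,190:390];cv2.imwrite('pics/c0.png',cv2.resize(a,(800,480),interpolation=cv2.INTER_CUBIC))
E
```

```text
(no output)
```

View pics/c0.png

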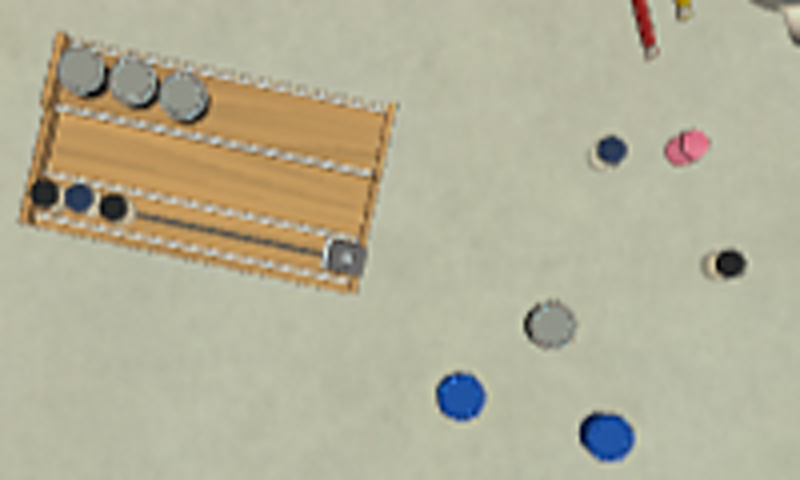

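The crop shows navy cap (612,150), black cap (730,264), grey lid (552,325), pink (690,148), and blue cans at (461,397) and (610,437). Rack corners are (60,33), (397,105), (24,222) and (357,291); the keeper is at (345,257).

```bash
cat >> h.py <<'E'
def fit(A,B):
    """2D rigid: B = R A + t"""
    a,b=A.mean(0),B.mean(0); H=(A-a).T@(B-b); th=np.arctan2(H[0,1]-H[1,0],H[0,0]+H[1,1])
    R=np.array([[np.cos(th),-np.sin(th)],[np.sin(th),np.cos(th)]]); return th,R,b-R@a
E
python3 - <<'E'
from h import *
d=load('top0'); C=cloud(d)
w=lambda u,v,z: px(d,190+(u+.5)/4-.5,165+(v+.5)/4-.5,z)
B=np.array([w(60,33,62),w(397,105,62),w(24,222,44),w(357,291,44)])[:,:2]
A=np.array([[74,123],[74,-123],[-64,123],[-64,-123.]])
th,R,t=fit(A,B); print('rack',th,t,'res',(A@R.T+t-B).round(1).tolist())
for n,u,v,z in [('navy',612,150,62),('black',730,264,62),('can',552,325,53),('blue1',461,397,53),('blue2',610,437,53),('pink',690,148,62),('va',45,193,74),('vb',79,198,74),('vc',113,207,74),('ca',83,72,80),('cb',135,83,80),('cc',185,97,80),('keep',345,257,61)]:
    p=w(u,v,z); uu,vv=190+u//4,165+v//4
    print(n,p.round(1),'depth',C[vv,uu].round(1),'rack',((p[:2]-t)@R).round(1))
# side cam check
e=load('side0');S=cloud(e)
for n,dd,CC in(('top',d,C),('side',e,S)):
  for nm,c,z in [('navy',w(612,150,62),62),('black',w(730,264,62),62),('can',w(552,325,53),53),('keep',w(345,257,61),61),('cc',w(185,97,80),80),('vc',w(113,207,74),74)]:
    m=(np.hypot(CC[...,0]-c[0],CC[...,1]-c[1])<25)&(abs(CC[...,2]-z)<4)
    print(n,nm,m.sum(),CC[m].mean(0).round(1) if m.any() else '')
E
```

```text
rack -0.2314284557936287 [559.9237632   64.48105537] res [[1.5, 0.9], [1.9, -2.0], [-0.8, 2.6], [-2.6, -1.6]]
navy [ 566.4 -220.5   62. ] depth [ 566.8 -221.8   60.7] rack [  71.6 -275.9]
black [ 484.3 -300.2   62. ] depth [ 483.3 -299.8   62. ] rack [  10.1 -372.3]
can [ 444.8 -175.3   53. ] depth [ 444.4 -177.1   46.4] rack [ -57.1 -259.8]
blue1 [ 396.1 -109.9   53. ] depth [ 395.8 -110.2   54. ] rack [-119.4 -207.3]
blue2 [ 365.8 -213.2   53. ] depth [ 365.4 -213.1   51.2] rack [-125.2 -314.8]
pink [ 566.4 -275.4   62. ] depth [ 565.4 -275.    61.9] rack [  84.3 -329.3]
va [544.8 176.2  74. ] depth [544.9 176.8  68. ] rack [-40.3 105.3]
vb [540.8 152.6  74. ] depth [541.2 153.8  73.2] rack [-38.9  81.4]
vc [534.  129.1  74. ] depth [535.1 128.9  72.6] rack [-40.1  57. ]
ca [628.  147.9  80. ] depth [627.5 149.5  76.4] rack [47.2 96.8]
cb [619.5 111.9  80. ] depth [621.  113.3  76.6] rack [47.1 59.8]
cc [608.8  77.3  80. ] depth [608.6  77.1  79. ] rack [44.7 23.7]
keep [495.8 -31.   61. ] depth [495.6 -31.4  55.5] rack [ -40.5 -107.7]
top navy 35 [ 565.7 -221.6   62. ]
top black 41 [ 483.  -301.3   61.7]
top can 97 [ 443.4 -175.9   52.1]
top keep 54 [496.  -29.6  59.8]
top cc 100 [610.   80.   79.3]
top vc 56 [534.4 135.5  73.7]
side navy 30 [ 563.7 -218.4   62.3]
side black 25 [ 482.2 -298.9   62.2]
side can 77 [ 441.6 -172.7   53.8]
side keep 63 [493.6 -27.3  60.3]
side cc 101 [606.8  83.2  80.6]
side vc 68 [532.7 137.5  74.5]
```

```bash
r='x'; python3 -m jog '[[[0.845,0.937,0],[0,0,0.459],0],[[0.845,0.937,0],[0,0,0.459],0],[[0.845,0.937,0],[0,0,0.459],0],[[0.845,0.937,0],[0,0,0.459],0],[[0.845,0.937,0],[0,0,0.459],0],[[0.845,0.937,0],[0,0,0.459],0],[[0.845,0.937,0],[0,0,0.459],0]]'
python3 -m jog '[[[0.845,0.937,-0.6],[0,0,0],0],[[0.845,0.937,-0.6],[0,0,0],0],[[0.845,0.937,-0.6],[0,0,0],0],[[0.845,0.937,-0.6],[0,0,0],0]]'
python3 -m jog '[[[0.845,0.937,-0.5],[0,0,0],0],[[0.845,0.937,-0.5],[0,0,0],0],[[0.845,0.937,-0.5],[0,0,0],0],[[0.845,0.937,-0.5],[0,0,0],0],[[0.845,0.937,-0.5],[0,0,0],0]]'
python3 -c "
from h import *
print(read_state())
d=snap('top','top1');e=snap('side','side1')
w=d['frame'][165:285,230:390,::-1];a=cv2.resize(w,(640,480),interpolation=2);cv2.imwrite('pics/c1.png',a)"
```

```text
clock: 0.8
position: [314.4, -487.0, 230.8]
ee_rot: [-0.622, 0.783, 0.001, 0.0]
contact_force: [-0.6, -0.3, 0.2]
gripper_width: 42.9
grasp_force: 0.0
clock: 1.2
position: [399.7, -390.1, 168.3]
ee_rot: [-0.622, 0.783, 0.003, -0.001]
contact_force: [0.1, 0.5, -0.5]
gripper_width: 42.3
grasp_force: 0.0
clock: 1.7
position: [483.6, -299.8, 121.0]
ee_rot: [-0.621, 0.784, 0.0, -0.0]
contact_force: [-0.3, -0.1, -0.0]
gripper_width: 42.6
grasp_force: 0.0
{'clock': 1.7, 'joints': array([-2.70217969e-01,  3.94217691e-01, -2.80535543e-01,  2.36469230e-04,
       -8.97112530e-01,  3.86231507e-02]), 'joint_vel': array([-0.02845072, -0.01796723,  0.00477411,  0.00340188, -0.00077016,
        0.00022307]), 'joint_efforts': array([ 7.97721595e-01, -3.59507668e+01,  1.56872839e+01,  3.44805658e+00,
        1.33417564e-02, -1.01366188e-02]), 'position': array([ 483.55631511, -299.81575592,  120.99991921]), 'ee_rot': array([-6.20730781e-01,  7.84023598e-01,  3.77270123e-04, -3.90028443e-04]), 'contact_force': array([-0.34857112, -0.14043637, -0.03894671]), 'wrist_torque': array([-0.02735161,  0.00335736,  0.02849297]), 'grasp_force': 0.0, 'gripper_width': 42.59144097207968}
```

```bash
python3 -m jog '[[[0,0,-0.4],[0,0,0],0],[[0,0,-0.7],[0,0,0],0],[[0,0,-1],[0,0,0],0],[[0,0,-1],[0,0,0],0],[[0,0,-1],[0,0,0],0]]'
python3 -m jog '[[[0,0,-0.03],[0,0,0],0],[[0,0,-0.03],[0,0,0],0.3],[[0,0,-0.03],[0,0,0],0.6],[[0,0,-0.03],[0,0,0],1],[[0,0,-0.03],[0,0,0],1],[[0,0,-0.03],[0,0,0],1],[[0,0,-0.03],[0,0,0],1],[[0,0,-0.03],[0,0,0],1]]'
python3 -m jog '[[[0,0,0.3],[0,0,0],1],[[0,0,0.7],[0,0,0],1],[[0,0,1],[0,0,0],1],[[0,0,1],[0,0,0],1]]'
python3 -c "
from h import *
d=snap('top','top1');e=snap('side','side1')
a=cv2.resize(d['frame'][170:290,310:410,::-1],(400,480),interpolation=2)
b=cv2.resize(e['frame'][100:220,280:380,::-1],(400,480),interpolation=2);cv2.imwrite('pics/c1.png',np.hstack([a,b]))"
```

```text
clock: 2.3
position: [483.4, -301.2, 22.1]
ee_rot: [-0.62, 0.785, -0.0, -0.0]
contact_force: [-0.2, -0.1, 0.7]
gripper_width: 42.9
grasp_force: 0.0
clock: 3.1
position: [484.4, -300.4, 19.8]
ee_rot: [-0.621, 0.784, -0.001, 0.0]
contact_force: [-0.5, -0.5, 5.4]
gripper_width: 20.5
grasp_force: 58.5
clock: 3.5
position: [486.4, -301.1, 123.3]
ee_rot: [-0.621, 0.784, -0.004, 0.003]
contact_force: [-0.1, 0.6, -0.3]
gripper_width: 21.0
grasp_force: 58.7
```

View pics/c1.png

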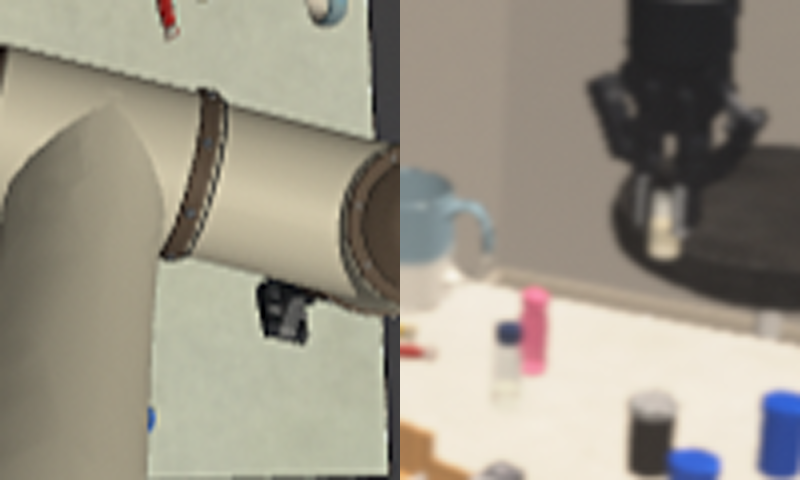

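```bash
python3 -m jog '[[[0.11,1,0],[0,0,0],1],[[0.11,1,0],[0,0,0],1],[[0.11,1,0],[0,0,0],1]]' | grep -E 'pos|grasp'
python3 -m jog '[[[0.11,1,0],[0,0,0],1],[[0.11,1,0],[0,0,0],1],[[0.11,1,0],[0,0,0],1]]' | grep -E 'pos|grasp'
python3 -m jog '[[[0.11,1,0],[0,0,0],1],[[0.11,1,0],[0,0,0],1],[[0.11,1,0],[0,0,0],1]]' | grep -E 'pos|grasp'
python3 -m jog '[[[0.11,1,0],[0,0,0],1],[[0.11,1,0],[0,0,0],1],[[0.11,1.03e0,0],[0,0,0],1]]' | grep -E 'pos|grasp'
python3 -m jog '[[[0,0.51,0],[0,0,0],1]]' | grep -E 'pos|grasp' >/dev/null; python3 -c "
from h import *
print(read_state()['position'])"
```

```text
position: [493.7, -195.8, 116.8]
grasp_force: 58.7
position: [505.3, -96.1, 117.1]
grasp_force: 58.7
position: [516.9, 3.6, 117.3]
grasp_force: 58.7
[515.32134217  47.73829827 116.76496835]out of range; nothing moved
```

```bash
python3 -m jog '[[[0.114,0.519,0],[0,0,0],1],[[0.114,0.519,-0.3],[0,0,0],1],[[0.114,0.519,-0.45],[0,0,0],1],[[0.114,0.519,-0.45],[0,0,0],1],[[0.114,0.519,-0.45],[0,0,0],1]]' | grep -E 'pos|grasp'
python3 - <<'E'
from h import *
e=snap('side','side2'); s=read_state()['position']; print(s)
x0,y0=195,205
img=cv2.resize(e['frame'][y0:y0+100,x0:x0+133,::-1],(798,600),interpolation=cv2.INTER_CUBIC)
def pr(p,c):
    q=e['R']@np.array(p)+e['t']; u=e['fx']*q[0]/q[2]+e['cx'];v=e['fy']*q[1]/q[2]+e['cy']
    U=(int((u-x0+.5)*6),int((v-y0+.5)*6)); cv2.drawMarker(img,U,c,0,14,1); return round((u-x0+.5)*6,1),round((v-y0+.5)*6,1)
th=-.2314;R=np.array([[np.cos(th),-np.sin(th)],[np.sin(th),np.cos(th)]]);t=np.array([559.9,64.5])
for y in(105.3,81.4,57): print('vial',y,pr([*(R@[-40,y]+t),74],(0,0,255)),pr([*(R@[-40,y]+t),12],(0,0,255)))
print('keep',pr([*(R@[-40.5,-107.7]+t),61],(0,255,255)))
print('held',pr([s[0],s[1],s[2]-19.8],(0,255,0)),pr([s[0],s[1],s[2]+42],(0,255,0)))
for y in(117,-117):
  for x in(-54,-26): print('lane',x,y,pr([*(R@[x,y]+t),18],(255,0,255)))
cv2.imwrite('pics/c2.png',img)
E
```

```text
position: [527.7, 100.9, 72.7]
grasp_force: 58.8
[528.22947243 101.15843349  73.48569048]
vial 105.3 (np.float64(311.7), np.float64(273.0)) (np.float64(314.9), np.float64(415.0))
vial 81.4 (np.float64(355.2), np.float64(244.9)) (np.float64(357.2), np.float64(385.5))
vial 57 (np.float64(398.3), np.float64(217.0)) (np.float64(399.2), np.float64(356.3))
keep (np.float64(658.1), np.float64(77.2))
held (np.float64(445.4), np.float64(230.7)) (np.float64(445.8), np.float64(88.6))
lane -54 117 (np.float64(322.5), np.float64(430.6))
lane -26 117 (np.float64(264.6), np.float64(402.0))
lane -54 -117 (np.float64(694.1), np.float64(169.2))
lane -26 -117 (np.float64(639.2), np.float64(147.3))
```

View pics/c2.png

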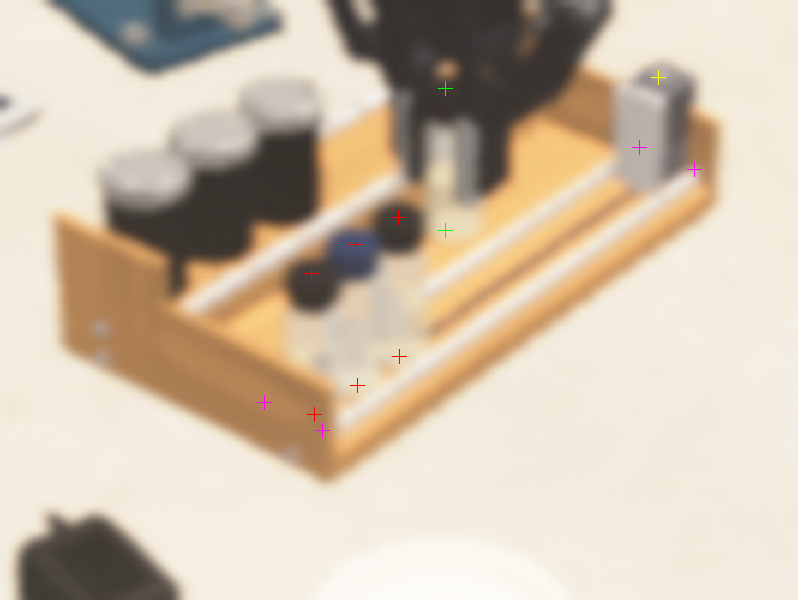

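The side crop shows caps a/b/c at (313,265), (355,240) and (399,212). The held vial's bottom centre is near (454,226), about 8 px right of the prediction. I'll compare both in side depth, which cancels the camera bias.

```bash
python3 - <<'E'
from h import *
e=load('side2');C=cloud(e)
th=-.2314;R=np.array([[np.cos(th),-np.sin(th)],[np.sin(th),np.cos(th)]]);t=np.array([559.9,64.5])
from scipy.optimize import least_squares
def cyl(n,u0,u1,v0,v1,zl,zh):
    P=C[205+v0//6:205+v1//6+1,195+u0//6:195+u1//6+1].reshape(-1,3); P=P[(P[:,2]>zl)&(P[:,2]<zh)]
    q=(P[:,:2]-t)@R
    f=least_squares(lambda c:np.hypot(*(q-c).T)-11,q.mean(0)-[-2,4],loss='soft_l1'); print(n,len(q),f.x.round(1),'rms',np.sqrt((f.fun**2).mean()).round(1),q.mean(0).round(1),P[:,2].mean().round(1))
cyl('a',285,340,265,310,55,72);cyl('b',330,380,240,285,55,72);cyl('c',375,424,212,255,55,72)
cyl('held',430,478,150,238,50,90)
P=C[:,:,:];q=(P[...,:2]-t)@R
print('tcp',(read_state()['position'][:2]-t)@R)
E
```

```text
a 29 [-40.6 104.7] rms 1.5 [-46.3 111.2] 67.3
b 30 [-38.3  80.4] rms 1.3 [-46.3  85.2] 65.9
c 30 [-40.1  55.5] rms 2.2 [-46.5  62.7] 66.9
held 111 [-44.5  26.3] rms 4.0 [-47.8  35.4] 72.8
tcp [-39.23365096  28.4180171 ]
```

```bash
python3 -m jog '[[[0.02,-0.005,-0.15],[0,0,0],1],[[0.02,-0.005,-0.28],[0,0,0],1],[[0.02,-0.005,-0.33],[0,0,0],1],[[0.02,-0.005,-0.37],[0,0,0],1],[[0.02,-0.005,-0.37],[0,0,0],1],[[0.02,-0.005,-0.37],[0,0,0],1]]' | grep -E 'pos|force'
python3 - <<'E'
from h import *
e=snap('side','side3'); s=read_state();print(s['position'],s['contact_force'],s['wrist_torque'])
x0,y0=220,205
cv2.imwrite('pics/c3.png',cv2.resize(e['frame'][y0:y0+75,x0:x0+100,::-1],(800,600),interpolation=cv2.INTER_CUBIC))
E
```

```text
position: [530.3, 101.4, 37.0]
contact_force: [-0.1, -0.3, -0.3]
grasp_force: 58.8
[530.33558916 101.51840984  36.98644261] [ 0.21349526  0.47354054 -0.54950566] [-0.03507997 -0.02178451 -0.04682876]
```

View pics/c3.png

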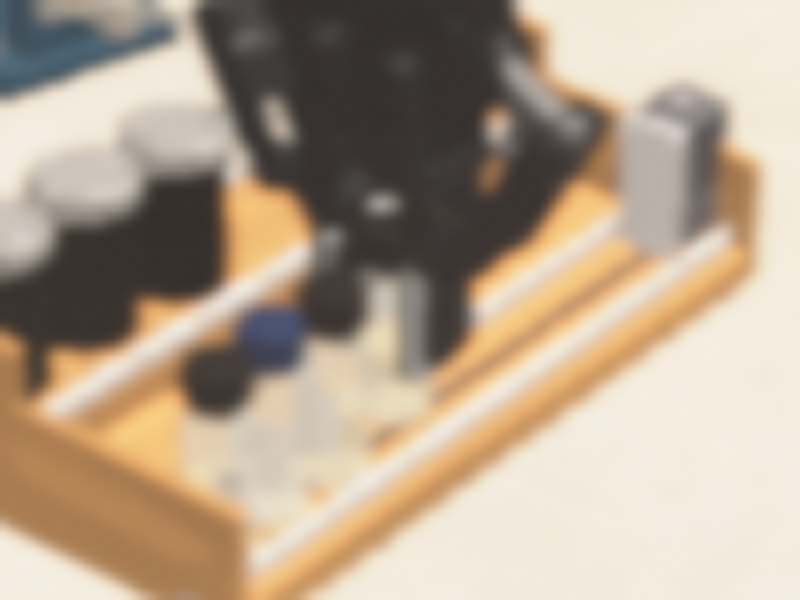

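The vial's bottom, at about (395,420), sits between the strips in line with the others, with no contact. I'll lower and release.

```bash
python3 -m jog '[[[0,0,-0.045],[0,0,0],1],[[0,0,-0.05],[0,0,0],1],[[0,0,-0.05],[0,0,0],1],[[0,0,-0.05],[0,0,0],0.5],[[0,0,-0.05],[0,0,0],0.2],[[0,0,-0.05],[0,0,0],0],[[0,0,-0.05],[0,0,0],0],[[0,0,-0.05],[0,0,0],0],[[0,0,-0.05],[0,0,0],0]]'
python3 -m jog '[[[0,0,0.1],[0,0,0],0],[[0,0,0.3],[0,0,0],0],[[0,0,0.6],[0,0,0],0],[[0,0,0.9],[0,0,0],0],[[0,0,0.9],[0,0,0],0]]'
python3 - <<'E'
from h import *
e=snap('side','side4')
C=cloud(e)
th=-.2314;R=np.array([[np.cos(th),-np.sin(th)],[np.sin(th),np.cos(th)]]);t=np.array([559.9,64.5])
q=(C[...,:2]-t)@R
# surface points at cap heights along the lane, histogram over y
m=(abs(q[...,0]+42)<12)&(C[...,2]>58)&(C[...,2]<80)&(q[...,1]<116)&(q[...,1]>-60)
for y in range(-60,120,6):
    k=m&(q[...,1]>=y)&(q[...,1]<y+6)
    if k.sum(): print(y,k.sum(),q[k].mean(0).round(1),C[k][:,2].max().round(0))
E
```

```text
clock: 6.7
position: [529.8, 101.3, 31.2]
ee_rot: [-0.62, 0.784, 0.0, -0.0]
contact_force: [0.4, -0.8, -0.6]
gripper_width: 42.9
grasp_force: 0.0
clock: 7.2
position: [532.9, 102.5, 126.6]
ee_rot: [-0.621, 0.784, -0.002, 0.005]
contact_force: [0.8, 0.5, 0.7]
gripper_width: 42.7
grasp_force: 0.0
12 1 [-38.1  15.3] 73.0
18 8 [-43.7  22.3] 79.0
24 27 [-44.8  27.6] 79.0
30 38 [-43.4  33.6] 78.0
36 13 [-40.4  37.2] 76.0
48 12 [-44.6  50.8] 77.0
54 24 [-47.   57.1] 77.0
60 45 [-44.7  63.2] 79.0
66 6 [-43.5  67.2] 75.0
72 16 [-42.9  76.3] 78.0
78 19 [-44.7  81.7] 77.0
84 37 [-43.5  87.1] 77.0
90 13 [-43.2  90.9] 77.0
96 11 [-43.6  99.7] 76.0
102 25 [-46.9 105. ] 78.0
108 41 [-46.5 111.4] 79.0
114 16 [-43.3 114.9] 77.0
```

```bash
python3 -m jog '[[[0.09,-0.811,0],[0,0,0],0],[[0.09,-0.811,0],[0,0,0],0],[[0.09,-0.811,0],[0,0,0],0]]' | grep pos
python3 -m jog '[[[0.09,-0.811,0],[0,0,0],0],[[0.09,-0.811,0],[0,0,0],0],[[0.09,-0.811,0],[0,0,0],0]]' | grep pos
python3 -m jog '[[[0.09,-0.811,0],[0,0,0],0],[[0.09,-0.811,0],[0,0,0],0],[[0.09,-0.811,0],[0,0,0],0]]' | grep pos
python3 -m jog '[[[0.09,-0.811,0],[0,0,0],0],[[0.09,-0.811,0],[0,0,0],0],[[0.09,-0.811,-0.2],[0,0,0],0],[[0.09,-0.811,-0.2],[0,0,0],0],[[0.09,-0.811,-0.2],[0,0,0],0]]' | grep pos
python3 - <<'E'
from h import *
e=snap('side','side5'); s=read_state();print(s['position'])
x0,y0=265,130
cv2.imwrite('pics/c4.png',cv2.resize(e['frame'][y0:y0+75,x0:x0+100,::-1],(800,600),interpolation=cv2.INTER_CUBIC))
E
```

```text
position: [537.9, 17.4, 120.5]
position: [547.3, -63.4, 120.5]
position: [556.7, -144.0, 120.5]
position: [565.5, -222.0, 100.8]
[ 566.09029977 -222.00285052  101.55670674]
```

View pics/c4.png

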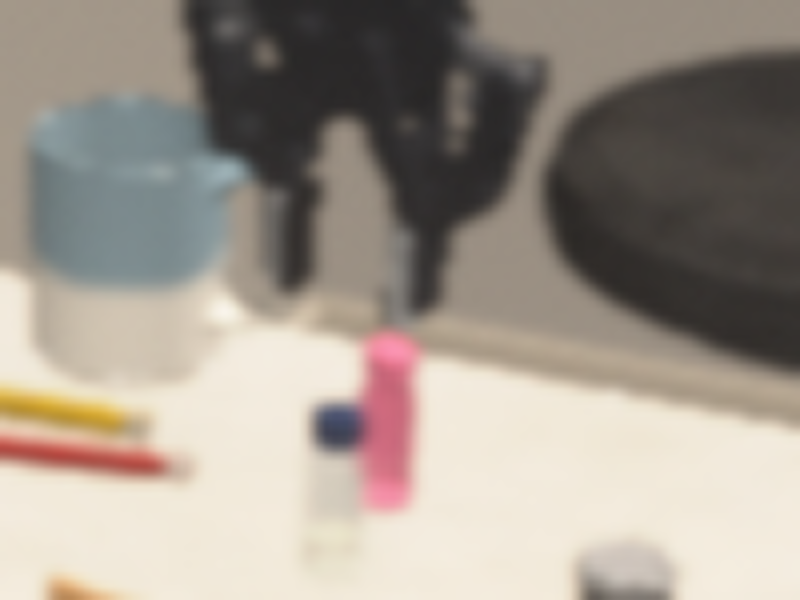

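The fingers straddle the navy cap at (340,425) and stay clear of the pink one. I'll descend and grasp.

```bash
python3 -m jog '[[[0,0,-0.4],[0,0,0],0],[[0,0,-0.7],[0,0,0],0],[[0,0,-0.83],[0,0,0],0],[[0,0,-0.83],[0,0,0],0],[[0,0,-0.83],[0,0,0],0.3],[[0,0,-0.83],[0,0,0],0.6],[[0,0,-0.83],[0,0,0],1],[[0,0,-0.83],[0,0,0],1],[[0,0,-0.83],[0,0,0],1],[[0,0,-0.83],[0,0,0],1]]'
python3 -m jog '[[[0,0,0.3],[0,0,0],1],[[0,0,0.7],[0,0,0],1],[[0,0,1],[0,0,0],1],[[0,0,1],[0,0,0],1]]' | grep -E 'pos|grasp|width'
python3 -m jog '[[[-0.105,0.75,0],[0,0,0],1],[[-0.105,0.75,0],[0,0,0],1],[[-0.105,0.75,0],[0,0,0],1]]' | grep -E 'pos'
python3 -m jog '[[[-0.105,0.75,0],[0,0,0],1],[[-0.105,0.75,0],[0,0,0],1],[[-0.105,0.75,0],[0,0,0],1]]' | grep -E 'pos'
python3 -m jog '[[[-0.105,0.75,0],[0,0,0],1],[[-0.105,0.75,0],[0,0,0],1],[[-0.105,0.75,0],[0,0,0],1]]' | grep -E 'pos'
python3 -m jog '[[[-0.105,0.73,0],[0,0,0],1],[[-0.105,0.73,0],[0,0,0],1],[[-0.105,0.73,-0.45],[0,0,0],1],[[-0.105,0.73,-0.45],[0,0,0],1],[[-0.105,0.73,-0.45],[0,0,0],1]]' | grep -E 'pos|grasp'
python3 - <<'E'
from h import *
e=snap('side','side6'); s=read_state();print(s['position'])
x0,y0=220,205
cv2.imwrite('pics/c5.png',cv2.resize(e['frame'][y0:y0+75,x0:x0+100,::-1],(800,600),interpolation=cv2.INTER_CUBIC))
E
```

```text
clock: 9.7
position: [567.5, -223.2, 20.4]
ee_rot: [-0.621, 0.784, -0.002, 0.001]
contact_force: [0.3, 1.4, 6.2]
gripper_width: 20.6
grasp_force: 58.7
position: [568.9, -223.8, 123.9]
gripper_width: 20.5
grasp_force: 58.7
position: [554.3, -145.7, 118.0]
position: [544.3, -71.3, 118.0]
position: [534.3, 3.3, 118.1]
position: [524.0, 73.9, 72.8]
grasp_force: 60.4
[523.96664334  73.85145875  72.88698478]
```

View pics/c5.png

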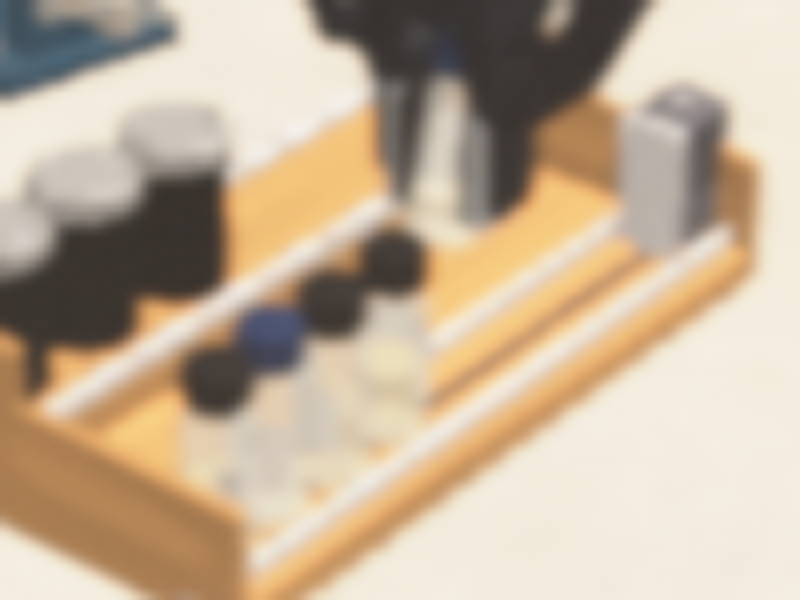

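The held vial leans about 5° (top (450,60), bottom (435,222)). I'll turn the tool to straighten it, shift a little to −y, and go lower.

```bash
python3 -m jog '[[[-0.009,-0.04,0],[-0.041,0.0096,0],1],[[-0.009,-0.04,-0.1],[-0.041,0.0096,0],1],[[-0.009,-0.04,-0.25],[-0.041,0.0096,0],1],[[-0.009,-0.04,-0.34],[-0.041,0.0096,0],1],[[-0.009,-0.04,-0.34],[-0.041,0.0096,0],1],[[-0.009,-0.04,-0.34],[-0.041,0.0096,0],1]]'
python3 - <<'E'
from h import *
e=snap('side','side7'); s=read_state();print(s['position'])
x0,y0=220,205
cv2.imwrite('pics/c6.png',cv2.resize(e['frame'][y0:y0+75,x0:x0+100,::-1],(800,600),interpolation=cv2.INTER_CUBIC))
E
```

```text
clock: 12.15
position: [523.1, 70.7, 39.2]
ee_rot: [-0.62, 0.784, -0.027, -0.035]
contact_force: [0.0, 0.1, -0.4]
gripper_width: 20.9
grasp_force: 60.1
[523.35100844  70.89152074  39.56849348]
```

View pics/c6.png

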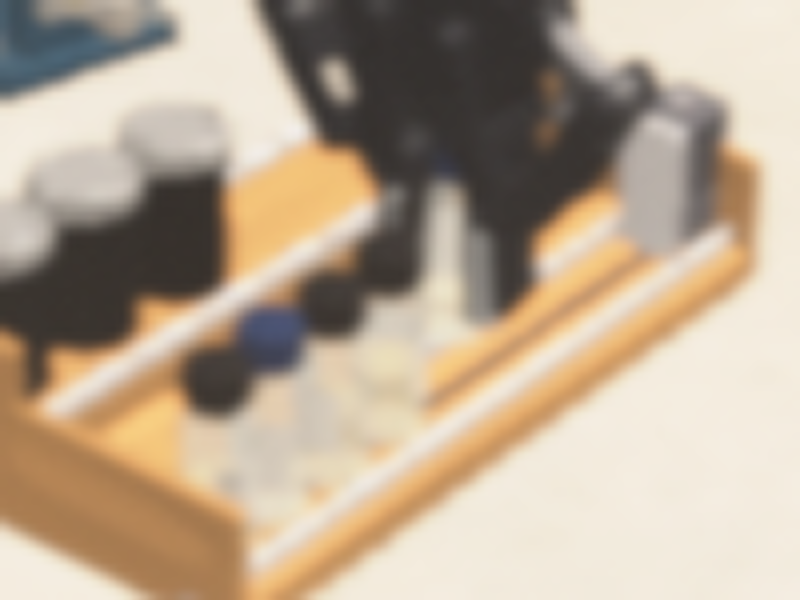

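Now it looks upright, with its bottom at about (448,335), in line with the row. I'll lower and release.

```bash
python3 -m jog '[[[0,0,-0.03],[0,0,0],1],[[0,0,-0.05],[0,0,0],1],[[0,0,-0.065],[0,0,0],1],[[0,0,-0.065],[0,0,0],1],[[0,0,-0.065],[0,0,0],1]]' | grep -E 'pos|contact'
python3 -m jog '[[[0,0,-0.005],[0,0,0],0.5],[[0,0,-0.005],[0,0,0],0.3],[[0,0,-0.005],[0,0,0],0.1],[[0,0,-0.005],[0,0,0],0],[[0,0,-0.005],[0,0,0],0],[[0,0,-0.005],[0,0,0],0]]' | grep -E 'pos|contact|width'
python3 -m jog '[[[0,0,0.1],[0,0,0],0],[[0,0,0.3],[0,0,0],0],[[0,0,0.6],[0,0,0],0],[[0,0,0.9],[0,0,0],0],[[0,0,0.9],[0.041,-0.0096,0],0],[[0,0,0.9],[0.041,-0.0096,0],0]]'
python3 - <<'E'
from h import *
e=snap('side','side8'); s=read_state();print(s['position'],s['ee_rot'])
x0,y0=190,190
cv2.imwrite('pics/c7.png',cv2.resize(e['frame'][y0:y0+105,x0:x0+140,::-1],(800,600),interpolation=cv2.INTER_CUBIC))
E
```

```text
position: [523.0, 71.0, 32.8]
contact_force: [1.1, 0.3, -0.0]
position: [523.0, 71.0, 32.4]
contact_force: [-0.2, 0.2, 0.5]
gripper_width: 42.5
clock: 13.9
position: [523.4, 70.6, 124.5]
ee_rot: [-0.619, 0.785, 0.0, 0.002]
contact_force: [0.1, 0.3, 0.7]
gripper_width: 42.6
grasp_force: 0.0
[523.12727859  70.41866689 123.60356003] [-6.19576207e-01  7.84936061e-01 -3.51920623e-04  7.61514672e-04]
```

View pics/c7.png

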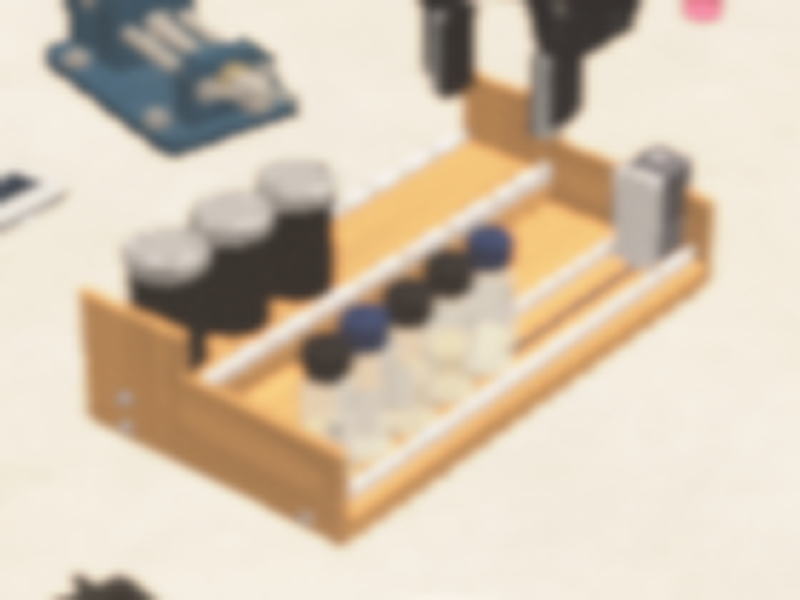

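All five vials stand upright in the lane: caps at (327,357), (366,326), (408,302), (449,271) and (491,247). The keeper at (650,205) is untouched. Next is the can; that was the tenth picture, so from here I check numerically.

```bash
python3 -m jog '[[[-0.263,-0.826,0],[0,0,0],-0.35],[[-0.263,-0.826,0],[0,0,0],-0.35],[[-0.263,-0.826,0],[0,0,0],-0.35]]' | grep pos
python3 -m jog '[[[-0.263,-0.826,0],[0,0,0],-0.35],[[-0.263,-0.826,0],[0,0,0],-0.35],[[-0.263,-0.826,0],[0,0,0],-0.35]]' | grep pos
python3 -m jog '[[[-0.263,-0.836,0],[0,0,0],-0.35],[[-0.263,-0.836,0],[0,0,0],-0.35],[[-0.263,-0.836,-0.2],[0,0,0],-0.35],[[-0.263,-0.836,-0.2],[0,0,0],-0.35],[[-0.263,-0.836,-0.2],[0,0,0],-0.35]]' | grep -E 'pos|width'
python3 - <<'E'
from h import *
e=snap('side','side9');C=cloud(e);s=read_state()['position'];print(s)
# lid top of the can and the finger tips seen by the same camera
m=(np.hypot(C[...,0]-444,C[...,1]+175)<24)&(C[...,2]>48)&(C[...,2]<58);print('lid',m.sum(),C[m].mean(0).round(1),C[m].min(0).round(1),C[m].max(0).round(1))
m=(abs(C[...,0]-444)<60)&(abs(C[...,1]-s[1])<30)&(C[...,2]>s[2]-5)&(C[...,2]<s[2]+15);P=C[m]
for n,k in(('far',P[:,0]>444),('near',P[:,0]<=444)): print(n,k.sum(),P[k].mean(0).round(1),P[k].min(0).round(1),P[k].max(0).round(1))
E
```

```text
position: [494.0, -14.6, 121.5]
position: [468.4, -96.6, 121.7]
position: [444.4, -177.4, 102.1]
gripper_width: 57.9
[ 444.86530363 -177.16668542  102.56964474]
lid 79 [ 441.3 -173.    53.3] [ 426.6 -195.3   48.5] [ 461.  -156.6   57.4]
far 21 [ 472.8 -182.2  113.1] [ 467.3 -194.7  107. ] [ 484.2 -173.5  117.5]
near 16 [ 409.3 -162.6  113.5] [ 402.1 -176.5  107.1] [ 415.  -156.9  117.4]
```

```bash
python3 -m jog '[[[0,0,-0.4],[0,0,0],-0.35],[[0,0,-0.75],[0,0,0],-0.35],[[0,0,-0.91],[0,0,0],-0.35],[[0,0,-0.91],[0,0,0],-0.35],[[0,0,-0.91],[0,0,0],0],[[0,0,-0.91],[0,0,0],0.3],[[0,0,-0.91],[0,0,0],0.6],[[0,0,-0.91],[0,0,0],1],[[0,0,-0.91],[0,0,0],1],[[0,0,-0.91],[0,0,0],1]]'
python3 -m jog '[[[0,0,0.2],[0,0,0],1],[[0,0,0.5],[0,0,0],1],[[0,0,0.9],[0,0,0],1],[[0,0,1],[0,0,0],1],[[0,0,1],[0,0,0],1]]' | grep -E 'pos|grasp|width'
python3 - <<'E'
from h import *
e=snap('side','side10');C=cloud(e);s=read_state()['position'];print(s)
F=e['frame'].astype(int)
# held can lower part, below the fingers' tips
m=(np.hypot(C[...,0]-s[0],C[...,1]-s[1])<30)&(C[...,2]<s[2]-1)&(C[...,2]>s[2]-25)
P=C[m]
for z in range(-25,0,4):
    k=(P[:,2]>s[2]+z)&(P[:,2]<=s[2]+z+4)
    if k.any(): print(z,k.sum(),P[k].mean(0).round(1))
E
```

```text
clock: 16.1
position: [445.7, -177.9, 12.9]
ee_rot: [-0.621, 0.784, -0.001, 0.001]
contact_force: [-0.4, 1.6, 7.3]
gripper_width: 31.6
grasp_force: 58.7
position: [445.1, -177.9, 113.4]
gripper_width: 31.9
grasp_force: 59.5
[ 443.93812551 -177.74255541  111.74722202]
-13 5 [ 437.4 -169.6  101.5]
-9 14 [ 439.3 -166.4  104.6]
-5 16 [ 439.7 -166.   109. ]
```

```bash
python3 -m jog '[[[0.533,0.718,0.05],[0,0,0],1],[[0.533,0.718,0.05],[0,0,0],1],[[0.533,0.718,0.05],[0,0,0],1]]' | grep pos
python3 -m jog '[[[0.533,0.718,0],[0,0,0],1],[[0.533,0.718,0],[0,0,0],1],[[0.533,0.718,0],[0,0,0],1]]' | grep pos
python3 -m jog '[[[0.533,0.718,0],[0,0,0],1],[[0.533,0.718,0],[0,0,0],1],[[0.533,0.718,-0.2],[0,0,0],1],[[0.533,0.718,-0.2],[0,0,0],1],[[0.533,0.718,-0.2],[0,0,0],1]]' | grep -E 'pos|grasp'
python3 - <<'E'
from h import *
e=snap('side','side11');s=read_state()['position'];print(s)
E=load('side8');C=cloud(E)
th=-.2314;R=np.array([[np.cos(th),-np.sin(th)],[np.sin(th),np.cos(th)]]);t=np.array([559.9,64.5])
print('tcp rack',(s[:2]-t)@R)
q=(C[...,:2]-t)@R
from scipy.optimize import least_squares
for n,y0 in(('a',96.8),('b',59.8),('c',23.7)):
    m=(np.hypot(q[...,0]-46.3,q[...,1]-y0)<21)&(C[...,2]>76)&(C[...,2]<84)
    k=q[m]; print(n,m.sum(),k.mean(0).round(1),k.min(0).round(1),k.max(0).round(1))
    m=(np.hypot(q[...,0]-46.3,q[...,1]-y0)<19)&(C[...,2]>40)&(C[...,2]<68); k=q[m]; print('  body',m.sum(),k.mean(0).round(1) if len(k) else '')
C=cloud(e);q=(C[...,:2]-t)@R; sr=(s[:2]-t)@R
m=(np.hypot(*(q-sr).transpose(2,0,1))<24)&(C[...,2]>s[2]-14)&(C[...,2]<s[2]+2)
k=q[m];print('held',m.sum(),k.mean(0).round(1),k.min(0).round(1),k.max(0).round(1))
if m.sum()>10:
    f=least_squares(lambda c:np.hypot(*(k-c).T)-16,sr,loss='soft_l1');print(f.x.round(1),abs(f.fun).mean().round(1))
# same-method fit on the standing can c body (visible when unobstructed)
C8=cloud(E);q8=(C8[...,:2]-t)@R
m=(np.hypot(q8[...,0]-46,q8[...,1]-23.7)<24)&(C8[...,2]>68)&(C8[...,2]<78);k8=q8[m]
f=least_squares(lambda c:np.hypot(*(k8-c).T)-17.2,[46,23],loss='soft_l1');print('c lid fit',m.sum(),f.x.round(1),abs(f.fun).mean().round(1))
E
```

```text
position: [499.5, -103.5, 115.0]
position: [552.4, -31.6, 114.4]
position: [602.3, 36.4, 94.6]
grasp_force: 59.5
[602.95971535  36.43873189  95.68896119]
tcp rack [ 48.34759679 -17.43799697]
a 125 [44.6 99.7] [29.4 76. ] [ 61.7 116. ]
  body 84 [ 36.7 103.2]
b 119 [44.9 61.8] [28.7 39.8] [62.2 79.8]
  body 115 [36.5 67. ]
c 95 [41.8 28. ] [26.6  9.9] [58.8 42.8]
  body 96 [34.1 32.3]
held 60 [38.1 -8.2] [ 25.9 -28.6] [57.2 -0.6]
[ 45.3 -19. ] 1.4
c lid fit 34 [45.8 24.7] 1.3
```

```bash
python3 -m jog '[[[0.007,0.03,0],[0,0,0],1],[[0.007,0.03,-0.2],[0,0,0],1],[[0.007,0.03,-0.4],[0,0,0],1],[[0.007,0.03,-0.5],[0,0,0],1],[[0.007,0.03,-0.5],[0,0,0],1],[[0.007,0.03,-0.5],[0,0,0],1]]' | grep -E 'pos|force'
python3 - <<'E'
from h import *
e=snap('side','side12');s=read_state()['position'];print(s)
C=cloud(e)
th=-.2314;R=np.array([[np.cos(th),-np.sin(th)],[np.sin(th),np.cos(th)]]);t=np.array([559.9,64.5])
q=(C[...,:2]-t)@R;sr=(s[:2]-t)@R;print(sr)
# profile of brightness + depth along a line at lid-level of the step centre
def pr(p):
    c=e['R']@np.array(p)+e['t'];return e['fx']*c[0]/c[2]+e['cx'],e['fy']*c[1]/c[2]+e['cy']
for y in range(64,-50,-3):
    u,v=pr([*(R@[46-12,y]+t),72]);u2,v2=pr([*(R@[30,y]+t),50]); f=e['frame']
    a=lambda u,v:(f[int(round(v)),int(round(u))].tolist(),q[int(round(v)),int(round(u))].round(0).tolist(),round(float(C[int(round(v)),int(round(u)),2])))
    print(y,a(u,v),a(u2,v2))
E
```

```text
position: [605.2, 40.5, 47.1]
contact_force: [0.4, -0.8, -0.2]
grasp_force: 59.5
[605.51783328  40.64157442  47.48261464]
[ 49.87364962 -12.76049598]
64 ([96, 90, 84], [-652.0, 788.0], 673) ([64, 55, 47], [31.0, 61.0], 47)
61 ([121, 115, 107], [31.0, 64.0], 75) ([57, 50, 45], [30.0, 62.0], 51)
58 ([98, 91, 85], [30.0, 61.0], 74) ([56, 49, 45], [35.0, 54.0], 48)
55 ([98, 92, 86], [31.0, 57.0], 74) ([55, 49, 44], [45.0, 39.0], 36)
52 ([98, 92, 86], [31.0, 57.0], 74) ([54, 48, 44], [39.0, 43.0], 43)
49 ([81, 75, 70], [44.0, 40.0], 65) ([54, 48, 44], [38.0, 40.0], 42)
46 ([58, 53, 48], [41.0, 40.0], 66) ([54, 48, 43], [37.0, 37.0], 44)
43 ([58, 52, 48], [39.0, 38.0], 68) ([55, 48, 43], [34.0, 37.0], 45)
40 ([58, 53, 49], [36.0, 38.0], 69) ([54, 47, 43], [34.0, 37.0], 48)
37 ([85, 79, 73], [33.0, 37.0], 73) ([54, 48, 43], [34.0, 34.0], 47)
34 ([82, 77, 71], [35.0, 32.0], 70) ([54, 48, 43], [31.0, 34.0], 50)
31 ([116, 108, 102], [32.0, 31.0], 73) ([55, 49, 45], [28.0, 33.0], 51)
28 ([116, 108, 102], [32.0, 31.0], 73) ([60, 51, 45], [29.0, 29.0], 52)
25 ([152, 144, 136], [30.0, 30.0], 76) (
[... 1059 characters left out ...]
7.0], 81) ([91, 77, 66], [20.0, -8.0], 60)
-23 ([57, 52, 50], [17.0, -5.0], 87) ([123, 97, 75], [17.0, -8.0], 60)
-26 ([57, 52, 50], [17.0, -5.0], 87) ([116, 88, 66], [17.0, -12.0], 61)
-29 ([55, 50, 48], [18.0, -10.0], 87) ([116, 88, 66], [17.0, -12.0], 61)
-32 ([63, 58, 55], [17.0, -12.0], 86) ([144, 107, 73], [17.0, -15.0], 63)
-35 ([69, 64, 60], [4.0, -0.0], 99) ([208, 154, 97], [17.0, -19.0], 61)
-38 ([69, 64, 60], [4.0, -0.0], 99) ([236, 183, 114], [53.0, -67.0], 29)
-41 ([68, 62, 58], [3.0, -3.0], 100) ([242, 194, 120], [50.0, -67.0], 30)
-44 ([90, 84, 78], [2.0, -5.0], 100) ([243, 195, 121], [55.0, -73.0], 29)
-47 ([74, 68, 64], [-2.0, -4.0], 104) ([243, 196, 121], [54.0, -76.0], 28)
```

```bash
python3 - <<'E'
from h import *
from scipy.optimize import least_squares
Cs=[]
for i in range(4): d=snap('side',f'sx{i}');Cs.append(cloud(d))
th=-.2314;R=np.array([[np.cos(th),-np.sin(th)],[np.sin(th),np.cos(th)]]);t=np.array([559.9,64.5])
C=np.median(Cs,0); q=(C[...,:2]-t)@R; f=d['frame'].astype(int)
dark=(f.max(-1)<75)
s=read_state()['position'];print(s,(s[:2]-t)@R)
def go(n,y0,zl,zh,r,x0=46):
    m=dark&(abs(q[...,0]-x0)<20)&(abs(q[...,1]-y0)<17.5)&(C[...,2]>zl)&(C[...,2]<zh)
    k=q[m];F=least_squares(lambda c:np.hypot(*(k-c).T)-r,[x0,y0],loss='soft_l1');print(n,m.sum(),F.x.round(1),abs(F.fun).mean().round(1),'maxy',np.percentile(k[:,1],[90,97]).round(1))
go('a',96.8,35,66,16);go('b',59.8,35,66,16);go('c',23.7,35,66,16);go('held',-12,36,73,16)
def lid(n,y0,z):
    m=~dark&(np.hypot(q[...,0]-46,q[...,1]-y0)<19)&(abs(C[...,2]-z)<3);k=q[m];print(n,m.sum(),k.mean(0).round(1),np.percentile(k,[3,97],axis=0).round(1).tolist())
lid('a',96.8,80);lid('b',59.8,80);lid('c',23.7,80)
E
```

```text
[605.18288691  40.74285539  47.20518825] [ 49.524403   -12.73873127]
a 51 [48.2 98.4] 0.5 maxy [112.7 113.6]
b 113 [47.8 60.9] 0.7 maxy [76.  76.7]
c 104 [45.  24.7] 0.8 maxy [40.3 40.9]
held 57 [ 47.6 -13.9] 0.7 maxy [0.9 1.8]
a 115 [ 44.9 100.4] [[30.8, 84.0], [60.1, 114.9]]
b 107 [45.2 62.1] [[30.8, 42.7], [60.0, 77.3]]
c 89 [42.6 27.3] [[28.2, 13.5], [57.6, 41.1]]
```

The fits put can c at y=24.7 and the held can at −13.9, a lid gap of about 4 mm. I'll nudge 1.5 mm, lower and release.

```bash
python3 -m jog '[[[0.003,0.015,-0.02],[0,0,0],1],[[0.003,0.015,-0.05],[0,0,0],1],[[0.003,0.015,-0.068],[0,0,0],1],[[0.003,0.015,-0.068],[0,0,0],1],[[0.003,0.015,-0.068],[0,0,0],1]]' | grep -E 'pos|contact'
python3 -m jog '[[[0,0,-0.003],[0,0,0],0.3],[[0,0,-0.003],[0,0,0],0.1],[[0,0,-0.003],[0,0,0],-0.1],[[0,0,-0.003],[0,0,0],-0.25],[[0,0,-0.003],[0,0,0],-0.25],[[0,0,-0.003],[0,0,0],-0.25]]' | grep -E 'pos|contact|width'
python3 -m jog '[[[0,0,0.1],[0,0,0],-0.25],[[0,0,0.3],[0,0,0],-0.25],[[0,0,0.6],[0,0,0],-0.25],[[0,0,0.8],[0,0,0],-0.25],[[0,0,0.8],[0,0,0],0]]' | grep -E 'pos|clock'
python3 - <<'E'
from h import *
from scipy.optimize import least_squares
Cs=[]
for i in range(3): d=snap('side',f'sy{i}');Cs.append(cloud(d))
th=-.2314;R=np.array([[np.cos(th),-np.sin(th)],[np.sin(th),np.cos(th)]]);t=np.array([559.9,64.5])
C=np.median(Cs,0); q=(C[...,:2]-t)@R; f=d['frame'].astype(int); dark=(f.max(-1)<75)
def go(n,y0,zl,zh,r,x0=46):
    m=dark&(abs(q[...,0]-x0)<20)&(abs(q[...,1]-y0)<17.5)&(C[...,2]>zl)&(C[...,2]<zh)
    k=q[m];F=least_squares(lambda c:np.hypot(*(k-c).T)-r,[x0,y0],loss='soft_l1');print(n,m.sum(),F.x.round(1),abs(F.fun).mean().round(1))
    m=~dark&(np.hypot(q[...,0]-46,q[...,1]-y0)<19)&(abs(C[...,2]-80)<4);k=q[m];print('  lid',m.sum(),k.mean(0).round(1),np.percentile(k,[3,97],axis=0).round(1).tolist(),np.median(C[m][:,2]))
go('a',96.8,35,66,16);go('b',59.8,35,66,16);go('c',23.7,35,66,16);go('d',-12,36,66,16)
E=cloud(d)
m=(abs(q[...,0]+40)<20)&(q[...,1]<-80)&(q[...,1]>-125)&(C[...,2]>25)&(C[...,2]<66);print('keeper',q[m].mean(0),np.percentile(q[m],[3,97],axis=0))
print(read_state()['position'])
E
```

```text
position: [604.9, 42.1, 39.9]
contact_force: [-1.3, 1.1, 3.5]
position: [604.9, 42.0, 39.0]
contact_force: [-0.7, -0.5, 0.1]
gripper_width: 53.3
clock: 20.25
position: [607.4, 42.6, 123.6]
a 49 [48.1 98.6] 0.7
  lid 118 [44.7 99.9] [[31.3, 79.5], [60.1, 114.5]] 80.6690762967477
b 110 [47.8 61.2] 1.0
  lid 109 [44.9 62.1] [[30.8, 42.3], [60.1, 76.3]] 80.70448797260339
c 108 [44.7 24.8] 0.9
  lid 92 [43.4 26.4] [[28.6, 6.3], [57.6, 41.1]] 80.79354102653554
d 72 [ 47.  -12.2] 1.0
  lid 96 [43.7 -9.2] [[30.4, -26.2], [59.0, 5.2]] 80.46677517182675
keeper [ -46.80415288 -101.96139481] [[ -57.17769053 -118.25699728]
 [ -32.9590168   -91.31002879]]
[604.37277201  42.01869491 118.8435376 ]
```

```bash
python3 -m jog '[[[-0.533,-0.378,0],[0,0,0],0],[[-0.533,-0.378,0],[0,0,0],0],[[-0.533,-0.378,0],[0,0,0],0]]' | grep pos
python3 -m jog '[[[-0.533,-0.378,0],[0,0,0],0],[[-0.533,-0.378,0],[0,0,0],0],[[-0.533,-0.378,0],[0,0,0],0],[[-0.533,-0.378,-0.3],[0,0,0],0],[[-0.533,-0.378,-0.5],[0,0,0],0],[[-0.533,-0.378,-0.5],[0,0,0],0],[[-0.533,-0.378,-0.5],[0,0,0],0]]' | grep -E 'pos|contact'
python3 - <<'E'
from h import *
Cs=[cloud(snap('side',f'sz{i}')) for i in range(2)]
th=-.2314;R=np.array([[np.cos(th),-np.sin(th)],[np.sin(th),np.cos(th)]]);t=np.array([559.9,64.5])
C=np.mean(Cs,0);q=(C[...,:2]-t)@R;s=read_state()['position'];print(s,(s[:2]-t)@R)
d=load('sz0')
for zl,zh in((40,56),(56,63),(64,80),(80,95)):
  m=(abs(q[...,0]+40)<60)&(q[...,1]<-75)&(q[...,1]>-130)&(C[...,2]>zl)&(C[...,2]<zh)
  for x in range(-100,20,6):
    k=m&(q[...,0]>=x)&(q[...,0]<x+6)
    if k.sum()>1: print(zl,x,k.sum(),q[k].mean(0).round(1),d['frame'][k].mean(0).round(0))
E
```

```text
position: [548.8, 2.9, 117.9]
position: [499.6, -33.1, 69.1]
contact_force: [1.0, 0.2, -0.2]
[499.86042567 -33.06168423  70.09273678] [ -36.064457   -108.73080363]
40 -70 4 [ -66.1 -116.3] [226. 198. 162.]
40 -64 6 [ -60.9 -116.6] [214. 175. 130.]
40 -58 32 [ -53.4 -107.4] [146. 131. 117.]
40 -52 17 [ -50.2 -100.1] [166. 155. 146.]
40 -46 14 [-43.8 -92.6] [186. 178. 170.]
40 -40 12 [-37.1 -93.5] [186. 177. 170.]
40 -34 6 [-32.8 -93.3] [183. 170. 159.]
40 -16 5 [ -13.9 -116.9] [211. 182. 154.]
40 -10 5 [  -7.5 -117.1] [209. 169. 127.]
40 -4 7 [  -0.8 -117.2] [206. 164. 119.]
40 2 3 [   4.7 -116.3] [206. 162. 116.]
40 8 5 [  10.3 -117.4] [211. 171. 127.]
40 14 14 [  17.3 -117.2] [196. 157. 117.]
56 -58 8 [ -53.3 -104.4] [147. 139. 132.]
56 -52 23 [ -49.4 -104.9] [159. 151. 148.]
56 -46 15 [ -42.7 -103.6] [180. 171. 166.]
56 -40 15 [ -36.9 -105.6] [188. 178. 170.]
56 -34 6 [ -32.6 -103.4] [198. 184. 171.]
56 14 3 [  17.1 -116.8] [213. 181. 144.]
64 -70 6 [ -67.  -102.5] [166. 158. 148.]
64 -64 2 [-62.5 -99.8] [147. 141. 134.]
64 -22 12 [ -17.2 -110.1] [134. 123. 110.]
64 -16 4 [ -13.1 -100.2] [154. 144. 131.]
80 -76 22 [ -72.8 -108.2] [123. 113. 103.]
80 -70 17 [ -66.9 -101.4] [112. 107. 103.]
80 -64 5 [-62.3 -99.4] [150. 143. 134.]
80 -22 28 [ -17.3 -109.2] [94. 86. 78.]
80 -16 12 [ -13.3 -100.5] [106. 101.  95.]
80 -10 5 [  -5.7 -103.6] [145. 136. 125.]
```

```bash
python3 -m jog '[[[-0.015,0.003,-0.1],[0,0,0],0],[[-0.015,0.003,-0.2],[0,0,0],0],[[-0.015,0.003,-0.2],[0,0,0],0.2],[[-0.015,0.003,-0.2],[0,0,0],0.4],[[-0.015,0.003,-0.2],[0,0,0],1],[[-0.015,0.003,-0.2],[0,0,0],1],[[-0.015,0.003,-0.2],[0,0,0],1],[[-0.015,0.003,-0.2],[0,0,0],1]]'
```

```text
clock: 22.3
position: [496.7, -33.3, 49.4]
ee_rot: [-0.62, 0.784, 0.0, -0.0]
contact_force: [-1.7, 0.7, 1.6]
gripper_width: 20.0
grasp_force: 59.2
```

```bash
python3 -m jog '[[[0.018,0.078,0],[0,0,0],1],[[0.037,0.156,0],[0,0,0],1],[[0.055,0.234,0],[0,0,0],1],[[0.073,0.311,0],[0,0,0],1],[[0.092,0.389,0],[0,0,0],1],[[0.110,0.467,0],[0,0,0],1],[[0.128,0.545,0],[0,0,0],1],[[0.147,0.623,0],[0,0,0],1],[[0.165,0.7,0],[0,0,0],1],[[0.165,0.7,0],[0,0,0],1]]'
python3 - <<'E'
from h import *
d=snap('side','k0');C=cloud(d)
th=-.2314;R=np.array([[np.cos(th),-np.sin(th)],[np.sin(th),np.cos(th)]]);t=np.array([559.9,64.5])
q=(C[...,:2]-t)@R;s=read_state()['position'];print((s[:2]-t)@R)
for zl,zh in((58,78),(20,35)):
 m=(abs(q[...,0]+42)<12)&(C[...,2]>zl)&(C[...,2]<zh)&(q[...,1]<116)&(q[...,1]>-60)
 for y in range(-60,120,4):
    k=m&(q[...,1]>=y)&(q[...,1]<y+4)
    if k.sum(): print(y,k.sum(),q[k].mean(0).round(1),d['frame'][k].mean(0).round(0))
E
```

```text
clock: 23.3
position: [513.8, 38.4, 49.4]
ee_rot: [-0.621, 0.784, 0.0, 0.001]
contact_force: [-3.1, 1.6, 5.6]
gripper_width: 20.1
grasp_force: 59.7
[-38.83572572 -35.98514562]
-48 5 [-32.3 -45.6] [131. 104.  82.]
-44 9 [-32.1 -41.7] [107.  91.  81.]
-40 10 [-33.7 -38.4] [102.  94.  90.]
-36 9 [-34.6 -33.7] [95. 89. 85.]
-32 18 [-41.3 -29.7] [119. 113. 109.]
-28 18 [-41.4 -25.9] [128. 121. 118.]
-24 9 [-40.3 -22.1] [167. 160. 154.]
-20 8 [-43.8 -19. ] [193. 185. 180.]
-4 5 [-41.6  -2.3] [135. 126. 128.]
0 10 [-42.8   2.5] [131. 126. 132.]
4 13 [-45.9   6.1] [122. 121. 132.]
8 26 [-44.2  10. ] [ 91.  92. 108.]
12 18 [-44.9  13.8] [129. 124. 125.]
16 4 [-43.3  17.3] [138. 132. 131.]
20 4 [-43.1  22.5] [90. 80. 78.]
24 10 [-45.2  26. ] [133. 124. 114.]
28 13 [-44.5  30. ] [103.  94.  86.]
32 24 [-45.3  34.1] [109. 100.  92.]
36 23 [-42.8  38.3] [91. 82. 74.]
40 5 [-43.9  40.4] [145. 133. 120.]
48 9 [-46.5  50.1] [121. 110.  99.]
52 14 [-44.4  54. ] [122. 110.  97.]
56 15 [-48.3  58.6] [111. 102.  92.]
60 24 [-44.2  62.4] [106.  94.  83.]
64 27 [-44.9  65.8] [118. 106.  94.]
68 1 [-37.7  
[... 895 characters left out ...]
 226. 203.]
16 2 [-46.5  16.3] [236. 228. 204.]
24 6 [-50.3  26.6] [230. 213. 186.]
28 5 [-50.7  29.9] [224. 205. 176.]
32 7 [-50.6  34.2] [228. 213. 184.]
36 15 [-46.5  38. ] [226. 210. 178.]
40 5 [-45.9  41.4] [225. 210. 179.]
48 1 [-50.2  51.6] [222. 206. 180.]
52 7 [-51.6  54.3] [226. 205. 174.]
56 7 [-51.7  58.6] [226. 209. 179.]
60 8 [-50.2  62.6] [220. 204. 178.]
64 17 [-46.6  66.3] [221. 208. 185.]
68 2 [-45.8  69.1] [224. 210. 185.]
76 4 [-49.4  78.6] [224. 210. 185.]
80 6 [-49.8  82.5] [227. 213. 188.]
84 8 [-49.1  85.5] [224. 213. 191.]
88 12 [-47.3  90.1] [223. 213. 194.]
92 1 [-49.3  92.3] [233. 220. 195.]
100 5 [-52.5 102.6] [228. 210. 184.]
104 3 [-51.1 105.2] [225. 208. 186.]
```

```bash
python3 -m jog '[[[0.005,0.019,0],[0,0,0],1],[[0.009,0.039,0],[0,0,0],1],[[0.014,0.058,0],[0,0,0],1],[[0.018,0.078,0],[0,0,0],1],[[0.023,0.097,0],[0,0,0],1],[[0.028,0.117,0],[0,0,0],1],[[0.032,0.136,0],[0,0,0],1],[[0.037,0.156,0],[0,0,0],1],[[0.041,0.175,0],[0,0,0],1],[[0.046,0.195,0],[0,0,0],1],[[0.046,0.195,0],[0,0,0],1]]'|grep -E 'pos|cont'
for i in 1; do python3 -m jog '[[[0.002,0.01,0],[0,0,0],1],[[0.005,0.02,0],[0,0,0],1],[[0.005,0.02,0],[0,0,0],1]]'|grep -E 'pos|cont'; done
python3 -m jog '[[[0.002,0.01,0],[0,0,0],1],[[0.005,0.02,0],[0,0,0],1],[[0.005,0.02,0],[0,0,0],1]]'|grep -E 'pos|cont'
```

```text
position: [518.2, 56.9, 49.4]
contact_force: [-2.8, -0.7, 5.1]
position: [518.7, 58.8, 49.4]
contact_force: [-2.7, -1.0, 5.1]
position: [519.1, 60.7, 49.4]
contact_force: [-3.0, -1.4, 4.9]
```

```bash
python3 -m jog '[[[0.002,0.01,0],[0,0,0],1],[[0.002,0.01,0],[0,0,0],1],[[0.002,0.01,0],[0,0,0],1]]'|grep -E 'pos|cont'
python3 -m jog '[[[0.002,0.01,0],[0,0,0],1],[[0.002,0.01,0],[0,0,0],1],[[0.002,0.01,0],[0,0,0],1]]'|grep -E 'pos|cont'
python3 -m jog '[[[0.002,0.01,0],[0,0,0],1],[[0.002,0.01,0],[0,0,0],1],[[0.002,0.01,0],[0,0,0],1]]'|grep -E 'pos|cont'
python3 - <<'E'
from h import *
d=snap('side','k1');C=cloud(d)
th=-.2314;R=np.array([[np.cos(th),-np.sin(th)],[np.sin(th),np.cos(th)]]);t=np.array([559.9,64.5])
q=(C[...,:2]-t)@R;s=read_state()['position'];print((s[:2]-t)@R)
m=(abs(q[...,0]+42)<12)&(C[...,2]>58)&(C[...,2]<78)&(q[...,1]<116)&(q[...,1]>-20)
print(np.histogram(q[m][:,1],np.arange(-20,120,3)))
E
```

```text
position: [519.3, 61.7, 49.3]
contact_force: [-2.2, -1.3, 4.9]
position: [519.6, 62.7, 49.4]
contact_force: [-1.5, -1.6, 5.3]
position: [519.8, 63.6, 49.4]
contact_force: [-3.4, -2.0, 5.3]
[-38.80388522 -10.00678949]
(array([ 6,  9,  6,  9,  9,  6, 14,  5,  3,  3,  5,  8, 12, 14, 21, 12,  4,
        5,  7, 13,  8, 14, 22,  5,  3,  4, 12, 12, 20, 13, 19,  3,  6, 12,
       10, 14, 17, 14,  5,  3, 10, 15, 17, 15, 25,  8]), array([-20, -17, -14, -11,  -8,  -5,  -2,   1,   4,   7,  10,  13,  16,
        19,  22,  25,  28,  31,  34,  37,  40,  43,  46,  49,  52,  55,
        58,  61,  64,  67,  70,  73,  76,  79,  82,  85,  88,  91,  94,
        97, 100, 103, 106, 109, 112, 115, 118]))
```

```bash
python3 -m jog '[[[0.002,0.01,0],[0,0,0],1],[[0.002,0.01,0],[0,0,0],1],[[0.002,0.01,0],[0,0,0],1]]'|grep -E 'pos|cont'
python3 -m jog '[[[0.002,0.01,0],[0,0,0],1],[[0.002,0.01,0],[0,0,0],1],[[0.002,0.01,0],[0,0,0],1]]'|grep -E 'pos|cont'
python3 -m jog '[[[0.002,0.01,0],[0,0,0],1],[[0.002,0.01,0],[0,0,0],1],[[0.002,0.01,0],[0,0,0],1]]'|grep -E 'pos|cont'
```

```text
position: [520.0, 64.6, 49.3]
contact_force: [-2.1, -2.2, 5.8]
position: [520.2, 65.5, 49.3]
contact_force: [-2.1, -2.2, 5.2]
position: [520.2, 65.7, 49.4]
contact_force: [-2.2, -5.5, 5.8]
```

```bash
python3 -m jog '[[[0.002,0.01,0],[0,0,0],1],[[0.002,0.01,0],[0,0,0],1],[[0.002,0.01,0],[0,0,0],1]]'|grep -E 'pos|cont'
python3 - <<'E'
from h import *
d=snap('side','k2');C=cloud(d)
th=-.2314;R=np.array([[np.cos(th),-np.sin(th)],[np.sin(th),np.cos(th)]]);t=np.array([559.9,64.5])
q=(C[...,:2]-t)@R;s=read_state();print((s['position'][:2]-t)@R,s['contact_force'])
for zl,zh in((58,82),(25,45)):
  m=(abs(q[...,0]+42)<12)&(C[...,2]>zl)&(C[...,2]<zh)&(q[...,1]<116)&(q[...,1]>-5)
  print(np.histogram(q[m][:,1],np.arange(-5,120,3))[0],C[m][:,2].max())
E
```

```text
position: [520.2, 65.9, 49.3]
contact_force: [-0.7, -8.5, 5.7]
[-38.92604039  -7.80002377] [-1.22112939 -8.80792777  6.04051762]
[10  8 15  5  3  2  3  9 10 19 22  8  1  7  8  9 12 15 15  3  3 10 11 11
 20 20  6  2  7 13 13 16 18  8  2  5 11 18 13 23 13] 81.82464044087322
[ 5  7  5  4 14  5  4  3  9  7 15  6  1  6  4  5 10 10 10  1  0  6  4  8
 10  8 12  0  0  7  6 12 12  5  0  0  4  3  5  3  0] 44.97020603878955
```

Force is building to 8 N while motion has stalled, and caps are at a 22 mm pitch, so the row is tight. I'll unload slightly, release and rise.

```bash
python3 -m jog '[[[-0.003,-0.013,0],[0,0,0],1],[[-0.003,-0.013,0],[0,0,0],1],[[-0.003,-0.013,0],[0,0,0],0.5],[[-0.003,-0.013,0],[0,0,0],0.3],[[-0.003,-0.013,0],[0,0,0],0.1],[[-0.003,-0.013,0],[0,0,0],0.1],[[-0.003,-0.013,0],[0,0,0],0.1]]'
python3 -m jog '[[[0,0,0.1],[0,0,0],0.1],[[0,0,0.3],[0,0,0],0.1],[[0,0,0.6],[0,0,0],0.1],[[0,0,1],[0,0,0],0.1],[[0,0,1],[0,0,0],0.1],[[0,0,1],[0,0,0],0.1]]'|grep -E 'pos|cont'
python3 - <<'E'
from h import *
d=snap('side','k3');C=np.median([cloud(snap('side',f'kk{i}')) for i in range(3)],0)
th=-.2314;R=np.array([[np.cos(th),-np.sin(th)],[np.sin(th),np.cos(th)]]);t=np.array([559.9,64.5])
q=(C[...,:2]-t)@R
m=(abs(q[...,0]+42)<12)&(C[...,2]>58)&(C[...,2]<82)&(q[...,1]<116)&(q[...,1]>-30)
print(np.histogram(q[m][:,1],np.arange(-29,120,3))[0])
m=(abs(q[...,0]+41)<7)&(C[...,2]>25)&(C[...,2]<55)&(q[...,1]<14)&(q[...,1]>-5);print('face',np.median(q[m],0),m.sum())
for y0 in(97,60,24,-12):
    m=(np.hypot(q[...,0]-46,q[...,1]-y0)<19)&(abs(C[...,2]-80)<4);print(m.sum(),q[m].mean(0).round(1))
# bystanders: change of depth against the first side picture
e=load('side0');f=load('kk2');dz=abs(e['range_z']-f['range_z'])>25
cc=cv2.connectedComponentsWithStats(cv2.morphologyEx(dz.astype('u1'),cv2.MORPH_OPEN,np.ones((3,3),'u1')))
print(cc[2][1:])
E
```

```text
clock: 27.95
position: [520.3, 66.4, 49.1]
ee_rot: [-0.62, 0.784, 0.0, 0.0]
contact_force: [-0.2, 0.9, 0.6]
gripper_width: 38.6
grasp_force: 0.0
position: [520.5, 66.3, 150.8]
contact_force: [0.1, 0.1, -0.9]
[ 0  0  0  3  8  5  5  9  6  6  6  4  4  2  5 11 11 16 14 16  0  7  5 11
 12 25  8  0  6  9 13 14 18 19  9  1 11  9 18 15 15  8  3 11  9 12 16 26
  9]
face [-47.41418263   8.3593174 ] 5
116 [ 44.7 101. ]
110 [44.8 63.1]
94 [42.5 27.9]
95 [44.  -9.1]
[[  254     0   270   276 27482]
 [  522     0    38   311  7879]
 [  340   175     8    18   132]
 [  337   197    13    19   206]
 [  245   211    14    21   212]
 [  298   215    14    18   148]
 [  263   232    24    25   393]]
```

```bash
python3 -m jog '[[[-0.5,-0.9,0.3],[0,0,0],0],[[-0.5,-0.9,0.3],[0,0,0],0],[[-0.5,-0.9,0.3],[0,0,0],0],[[-0.5,-0.9,0.3],[0,0,0],0]]'|grep -E 'pos'
python3 -m jog '[[[-0.5,-1,0.3],[0,0,0],0],[[-0.5,-1,0.3],[0,0,0],0],[[-0.5,-1,0.3],[0,0,0],0],[[-0.5,-1,0.3],[0,0,0],0]]'|grep -E 'pos'
python3 -m jog '[[[-0.3,-1,0],[0,0,0],0],[[-0.3,-1,0],[0,0,0],0],[[-0.3,-1,0],[0,0,0],0],[[-0.3,-1,0],[0,0,0],0]]'|grep -E 'pos'
python3 - <<'E'
from h import *
T=[snap('top',f'T{i}') for i in range(4)];C=np.median([cloud(x) for x in T],0)
th=-.2314;R=np.array([[np.cos(th),-np.sin(th)],[np.sin(th),np.cos(th)]]);t=np.array([559.9,64.5])
q=(C[...,:2]-t)@R; d=T[0]
def pr(p):
    c=d['R']@np.array(p)+d['t'];return d['fx']*c[0]/c[2]+d['cx'],d['fy']*c[1]/c[2]+d['cy']
f=np.mean([x['frame'] for x in T],0).astype('f4')
for y in range(120,-30,-2):
    u,v=pr([*(R@[-40,y]+t),74]); c=cv2.getRectSubPix(f.astype('f4'),(1,1),(u,v))[0,0]; print(y,int(c.mean()),end='; ')
print()
for n,x,z in(('vials',-40,74),('cans',46,80)):
    m=(abs(q[...,0]-x)<15)&(abs(C[...,2]-z)<5)&(abs(q[...,1])<116); print(n,np.histogram(q[m][:,1],np.arange(-40,120,4))[0])
e=load('top0'); dz=abs(e['range_z']-d['range_z'])>12
cc=cv2.connectedComponentsWithStats(cv2.morphologyEx(dz.astype('u1'),cv2.MORPH_OPEN,np.ones((3,3),'u1')));print(cc[2][1:])
s=load('side0');g=snap('side','k9');dz=abs(s['range_z']-g['range_z'])>25
cc=cv2.connectedComponentsWithStats(cv2.morphologyEx(dz.astype('u1'),cv2.MORPH_OPEN,np.ones((3,3),'u1')));print(cc[2][1:])
E
```

```text
position: [469.4, -25.0, 179.1]
position: [420.1, -124.7, 209.1]
position: [390.5, -224.2, 208.1]
120 147; 118 89; 116 25; 114 33; 112 38; 110 41; 108 42; 106 41; 104 40; 102 38; 100 44; 98 74; 96 107; 94 67; 92 59; 90 62; 88 65; 86 66; 84 66; 82 65; 80 62; 78 63; 76 64; 74 69; 72 47; 70 31; 68 37; 66 40; 64 41; 62 41; 60 39; 58 41; 56 54; 54 88; 52 68; 50 44; 48 34; 46 38; 44 41; 42 41; 40 41; 38 38; 36 37; 34 45; 32 83; 30 91; 28 61; 26 61; 24 63; 22 66; 20 66; 18 65; 16 63; 14 58; 12 69; 10 115; 8 179; 6 201; 4 127; 2 71; 0 98; -2 105; -4 126; -6 166; -8 169; -10 154; -12 129; -14 107; -16 106; -18 106; -20 101; -22 75; -24 82; -26 105; -28 107; 
vials [ 0  0  0  0  0  0  0  0  0  0  0  0  2  9  9 11  8  3  5  8 11 11  5  2
  8 11  9 11  2  6  9 10  9  7  3  9  9 12  7]
cans [ 0  0  0  8 14 15 15 16 16 14 11  2  7 14 14 15 15 17 14 11  3  5 14 13
 16 15 15 15 10  7  2 11 14 16 16 15 16 13  8]
[[  243   185    12    13   128]
 [  338   200     9     8    60]
 [  219   214    28    13   202]
 [  211   217     4     3    12]
 [  270   225     9     9    67]
 [  366   228    11     7    67]
 [  200   239   217   181 18980]
 [  395   254   165   166 12961]]
[[  325     0   235   305 33240]
 [  340   175     8    18   131]
 [  303   180     8    19   138]
 [  337   197    13    18   200]
 [  245   211    14    21   215]
 [  298   215    14    19   150]
 [  263   232    24    26   401]]
```

```bash
python3 -c "
from bench import *
s=read_state();print(s['clock'],abs(s['joint_vel']).max());print(job_done())"
```

```text
30.2 0.006837534829078338
the job is handed in; nothing more can be done
None
```

The job is handed in at about 30 s: both loose vials stand in the front lane, the film can stands next to the last can (gap about 2.6 mm), and the keeper holds the five vials tight against the left end. The final camera check showed nothing else moved, but I have no verdict back.

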